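# Portion walnuts from the slide-gate hopper

### The job

Draw the yellow lock pin out of the hopper's side shelf and hang it upright in the open notch beside its bore. Then pull the red gate pull only part of the way out, so that the four walnuts of the back and middle rows drop into the bowl while the two in the front row stay in the hopper, and push the gate fully shut again. Leave the mug, the salt shaker and the spice jar standing where they are.

Things in the scene. Friction and masses are not known exactly. Their poses are not given: they have to be found in the camera images.
- hopper: White open-topped walnut hopper with blue rims on four legs, fixed. Origin: on the worktop under the bin's centre; x points from its front (robot side) to its back, y to its left, z up. Bin 108 (x) by 68 mm (y), rim 179 mm high. Two dividers make three rows (centres x = +33 back, 0 middle, -33 front), each 30 mm long, 60 mm wide, with two walnuts side by side on the gate.
- lip (a point): Middle of the lip of the bin's flared upper front wall (70 mm wide, from 164 to 179 mm above the worktop), 92 mm in front of the hopper's origin. It hangs about 70 mm above the centre of the shut gate's pull and almost as far out, so a gripper reaches the pull only tilted: leaning 25 to 45 degrees back toward the robot, fingers pointing down and in under the lip.
- gate (a joint): Opening in m of the steel slide gate, the bin's floor: 0 shut, 0.105 fully out. Slides along hopper -x with about 2 N friction, stays where left; the pin in its bore locks it (2 mm play). Opening uncovers the floor from the back wall forward: back row fully uncovered at 33 mm, middle row at 66 mm, front row's walnuts begin to fall at about 90 mm.
- gate_pull (a point): Centre of the red pull on the gate's front, moving with the gate: an upright block 14 mm wide (y), 18 mm deep (x), 36 mm high, its centre 95 mm above the worktop and, with the gate shut, 100 mm in front of the hopper's origin. Behind it an 8 mm wide, 8 mm high bar joins it to the gate; nothing stands beside it. Axes as the hopper's.
- pin_grip (a point): Centre of the yellow upright grip (18 mm diameter, 44 mm high, two black bands) of the loose lock pin, 50 g; z up its axis. Below it a 20 mm collar, 4 mm thick, its underside 26 mm under this point, then a 10 mm shank 36 mm long. It starts in the bore with its collar on the shelf, and is free once raised 36 mm.
- lock_pin: The same pin; origin at the underside of its collar, z up its axis.
- bore (a point): Mouth of the pin's 12 mm bore, in the top of the dark fixed shelf on the hopper's right side (shelf: y from -33 to -100 mm, x from -79 to +15 mm, top 110 mm above the worktop, 12 mm thick). At (-60, -80, 110 mm) in the hopper's frame.
- park_notch (a point): Where the parked pin's axis and collar underside belong: on the side shelf's top, (-10, -80, 110 mm) in the hopper's frame. The notch is a U slot 14 mm wide, right through the shelf, from a closed end at y = -72 mm to the shelf's open outer edge at y = -100 mm. The shank can be lowered in from above; the pin hangs by its collar.
- bowl: Small blue bowl, 108 mm across, 50 mm high, standing loose on the worktop under the back and middle rows. Origin at the centre of its underside.
- salt_mid (a point): Middle of a salt shaker, 44 mm diameter, 90 mm high, standing to the left of the hopper. Bystander.
- mug_mid (a point): Middle of a pale mug with a heart, 73 mm diameter, 88 mm high, further left of the hopper. Bystander.
- turmeric_mid (a point): Middle of a small amber spice jar, 45 mm diameter, 83 mm high, to the right of the hopper. Bystander.
- walnut1 (a point): Centre of a brown walnut, a 26 mm ball of 14 g; starts in the back row of the hopper, centre 107 mm above the worktop.
- walnut2 (a point): Centre of a brown walnut, a 26 mm ball of 14 g; starts in the back row of the hopper, centre 107 mm above the worktop.
- walnut3 (a point): Centre of a brown walnut, a 26 mm ball of 14 g; starts in the middle row of the hopper, centre 107 mm above the worktop.
- walnut4 (a point): Centre of a brown walnut, a 26 mm ball of 14 g; starts in the middle row of the hopper, centre 107 mm above the worktop.
- walnut5 (a point): Centre of a brown walnut, a 26 mm ball of 14 g; starts in the front row of the hopper, centre 107 mm above the worktop.
- walnut6 (a point): Centre of a brown walnut, a 26 mm ball of 14 g; starts in the front row of the hopper, centre 107 mm above the worktop.

How it is judged:
On the way, in this order (a step that is already met when the one before it is completed fails the run):
1. the pin hangs in the notch, released (x of pin_grip in the frame of hopper between -0.018 and -0.002 m and y of pin_grip in the frame of hopper between -0.098 and -0.071 m and z of pin_grip in the frame of hopper between 0.131 and 0.141 m and angle between pin_grip's own z axis and vertical below 0.2 rad and contact force between lock_pin and the fingers below 0.1 N), for 0.2 s.
2. the four walnuts of the back and middle rows lie in the bowl (horizontal distance between each of walnut1, walnut2, walnut3, walnut4 and bowl below 0.048 m and z of each of walnut1, walnut2, walnut3, walnut4 in the frame of bowl below 0.05 m), for 0.1 s.
At the end, for the whole second after the job is handed in: Gate shut to 5 mm; walnuts 1-4 in the upright bowl (within 48 mm of its axis, below its rim), 5 and 6 still in the front row on the gate; pin at rest in the notch, within 8 mm along the shelf, collar within 5 mm of the shelf, upright within 0.2 rad, bowl within 0.15 (all of step 2 and value of joint gate below 0.005 m and x of walnut5 in the frame of hopper between -0.056 and -0.014 m and z of walnut5 in the frame of hopper between 0.098 and 0.125 m and x of walnut6 in the frame of hopper between -0.056 and -0.014 m and z of walnut6 in the frame of hopper between 0.098 and 0.125 m and x of pin_grip in the frame of hopper between -0.018 and -0.002 m and y of pin_grip in the frame of hopper between -0.098 and -0.071 m and z of pin_grip in the frame of hopper between 0.131 and 0.141 m and angle between pin_grip's own z axis and vertical below 0.2 rad and linear speed of lock_pin below 0.02 m/s and angle between bowl's own z axis and vertical below 0.15 rad); the robot touches nothing.
It fails at once if a bystander (mug, salt shaker, spice jar) is moved more than 30 mm or tipped (distance of any of salt_mid, mug_mid, turmeric_mid from where it was at the start of the episode above 0.03 m or angle between any of salt_mid, mug_mid, turmeric_mid's own z axis and vertical above 0.4 rad).
It also fails if it takes over 53 s, if anything falls off the work surface, if the arm or the gripper's body presses on something with over 40 N, if the wrist force passes 120 N, or if a joint passes its speed limit or range.

### The arm

A 7-joint arm with a two-finger parallel gripper is mounted at the origin on a cart in front of the work surface, level with it; the furniture and walls round the work are solid. World frame = base frame: x ahead of the robot, y to its left, z up, the work surface at z = 0. Lengths are in m, angles in rad, forces in N, time in s.
With the tool pointing down it reaches from about 0.425 to 0.925 m from the base axis. Payload 6.8 kg.
Tool frame: the origin (TCP) lies on the centre line of the jaws, within the pads' length; the fingertips stand 25 mm ahead of it and the grasp point (between the pads) lies 6 mm ahead of it; z points along the fingers, y is the line along which they close (so a half turn about z gives the same grasp; the last joint's range is limited). The gripper opens to 85 mm and grips with 20 to 120 N. Pads are 22 mm wide; open, the fingers measure 114 mm over their backs; the gripper's body (76 mm by 85 mm) begins 54 mm behind the grasp point. The pads swing forward as they close: fully open they stand 13 mm farther back than shut.
Start: joints at [-1.247, 0.477, 0.022, 1.555, -0.011, 1.109, -0.083], TCP at [0.282, 0.613, 0.256] pointing down, gripper open.
Joint ranges: [-2.96, 2.96], [-0.34, 2.1], [-1.41, 1.46], [0.24, 2.44], [-1.37, 4.51], [0.17, 1.92], [-2.96, 2.96]. Speed limits (rad/s): [2.39, 2.39, 3.14, 3.14, 3.14, 3.14, 3.14].

### API

Orientations are given as a rotation vector (axis times angle).
In Python, from bench import telemetry, grab_frame, job gives the robot as it stands.
- The arm moves only by the tool apply_moves, never from a script. Its argument "rows" is a list of rows, each a list of 2 entries, a list of its own where there are three numbers: the shift along the tool's x, y, z each as a share of 250 mm, from -1 to 1, then the turn, a rotation vector about the tool's x, y, z each as a share of pi rad, from -1 to 1. A call has 1 to 10 rows; each row is the pose to reach, as a shift and turn from the pose commanded when the call began, along the tool's axes at that moment, turning the shorter way round; what a row does not reach only later rows make up. A row lasts 1/8 s, in which the tool goes at most 62.5 mm and 10.7 degrees, less where a joint would pass 70% of its speed; a pose out of reach is approached as far as the arm can. A call with a number of a shift or a turn outside -1 to 1 is refused whole. A call with a gripper value outside its range is refused whole. "jaw" is the gripper's target within -1 to 1 (fully open at 1, half-way at 0, shut at -1), set as the call begins (left out, the last holds). The fingers move at their own pace and stop on an object; "newtons" is the grip in N (left out, the last holds). Time passes only in rows, so rows that repeat a pose let the fingers close. It gives the time, the measured TCP pose, the force, the opening and the grip force at its end, in the units of the state.
- telemetry.get_obs(): the state, without advancing time (a new reading comes with each control period).
- grab_frame(name): name is "side" or "top"; returns a dict with "frame" (480x640x3 uint8, red, green, blue), "vertical_fov" (degrees; the focal length in pixels is half the picture's height over the tangent of half this angle, whatever the lens; pixels are square), "cx", "cy" (the principal point, pixels), "origin" and "attitude" of the camera in the world. Camera axes: x right, y up, looking along -z (the intrinsics and any distortion apply to the point x, -y, -z); pixel columns grow to the right and rows downward; lengths in m; the calibration is good to about 2 mm. A picture is of the moment at which its call begins. There is no depth.
- job.hand_in(): hands the job in; it is judged then, once.
The state is a dict: "clock": time; "joints": joint angles; "qvel": joint speeds; "tau": joint torques, N m; "tcp_pos": TCP position; "orientation": TCP orientation; "contact_force": force on the tool from outside, world axes, zero at the start; "moment": the same for the moment, N m; "grip_width": finger opening in m; "gripper_force": force on a finger pad.
Only numpy, scipy, OpenCV 4.12 (cv2) and the standard library are available. Lean on these libraries where they do the work, as an engineer would, in place of code of your own. Each camera call takes 0.05 s, during which the arm holds its last target. There are 200 camera calls.

## Working session

There is one attempt and no reset: what is moved stays moved. The work goes in short steps, Python scripts to look and compute and a tool call to move; the robot and the scene stay as the last step left them, time stands still between calls to the robot, and variables do not carry over. Pictures are saved under pics/ and viewed, at most 10 in all, crops included, and the job is handed in when it is done.

Besides the shell and the picture viewer there is one more tool, called after "Request:" as name(argument=value, ...) on one line, values as JSON. apply_moves: Moves the arm, as the interface text tells. Its arguments: {"type":"object","properties":{"rows":{"type":"array"},"jaw":{"type":"number"},"newtons":{"type":"number"}},"required":["rows"]}

```bash
mkdir -p pics; cat > h.py <<'E'
import numpy as np, cv2
from bench import telemetry, grab_frame, job
from scipy.spatial.transform import Rotation as R
def snap(n,f):
    d=grab_frame(n); cv2.imwrite('pics/'+f,d['frame'][:,:,::-1]); return d
E
python3 - <<'E'
from h import *
import pickle
for n in('side','top'):
    d=snap(n,n+'0.png'); pickle.dump(d,open(n+'.pkl','wb'))
    print({k:v for k,v in d.items() if k!='frame'})
print(telemetry.get_obs())
E
```

```text
{'vertical_fov': 56.842825171415186, 'cx': 314.4718218584918, 'cy': 239.9688637496065, 'origin': array([ 0.28929706, -0.46254884,  0.62614517]), 'attitude': array([ 0.98643657, -0.23431082, -0.4128865 ])}
{'vertical_fov': 52.512120532508696, 'cx': 307.9732139984402, 'cy': 238.15645848622532, 'origin': array([0.57958549, 0.22637447, 0.95824014]), 'attitude': array([ 0.04373609, -0.04342709, -1.57027437])}
{'clock': 0.1, 'joints': array([-1.24709444,  0.4777218 ,  0.02235949,  1.55635974, -0.01150768,
        1.10931699, -0.08308101]), 'qvel': array([ 3.79588388e-05, -1.60083198e-03, -5.70416051e-04, -2.95746533e-03,
       -1.55835663e-04,  4.50147085e-04,  1.50359698e-03]), 'tau': array([ 5.36280539e-03, -5.97759068e+01,  1.61431320e+00, -2.81957424e+01,
        1.28400995e-02,  5.02500465e-03, -1.33641373e-05]), 'tcp_pos': array([0.28229813, 0.61258008, 0.25541729]), 'orientation': array([-6.72932900e-01, -3.06843016e+00,  2.60816156e-03]), 'contact_force': array([-0.73209594,  0.25672291, -0.78573519]), 'moment': array([0.02492311, 0.02268321, 0.00956697]), 'gripper_force': 0.0, 'grip_width': 0.08549802070917241}
```

View pics/side0.png

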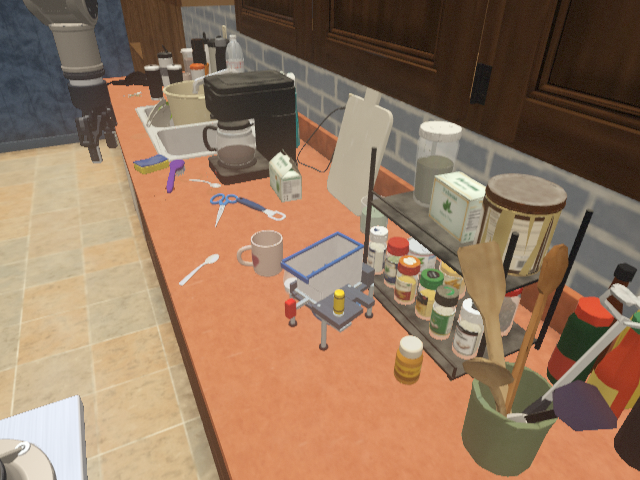

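View pics/top0.png

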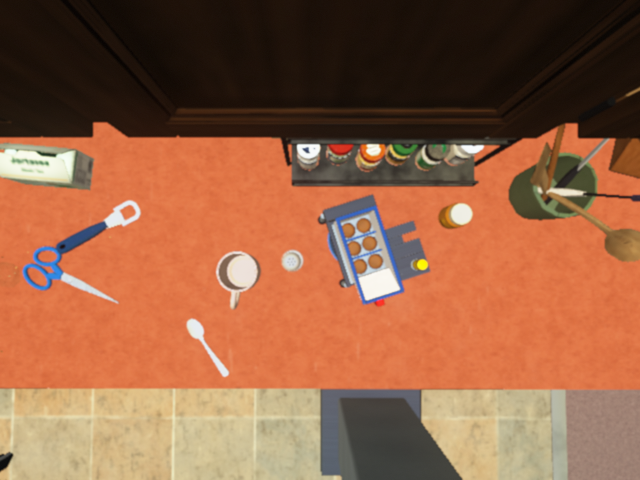

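The side view shows the hopper at about (325,270), the pin at (339,302) and the pull at (290,308). In the top view the hopper is at (367,250), the pin at (422,265), the notch at (410,237) and the pull at (380,301). I'll enlarge both.

```bash
python3 - <<'E'
from h import *
a=cv2.imread('pics/side0.png')[225:355,270:390]; b=cv2.imread('pics/top0.png')[185:315,315:435]
f=lambda i:cv2.resize(i,None,fx=3.3,fy=3.3,interpolation=cv2.INTER_CUBIC)
im=np.hstack([f(a),f(b)])
for k in range(0,120,20):
    for o in(0,396):cv2.putText(im,str((270 if o==0 else 315)+k),(int(o+k*3.3),10),0,.35,(0,255,0)); cv2.line(im,(int(o+k*3.3),12),(int(o+k*3.3),18),(0,255,0))
for k in range(0,130,20):
    cv2.putText(im,str(225+k),(0,int(k*3.3)),0,.35,(0,255,0));cv2.putText(im,str(185+k),(396,int(k*3.3)),0,.35,(0,255,0))
cv2.imwrite('pics/crop0.png',im); print(im.shape)
E
```

```text
(429, 792, 3)
```

View pics/crop0.png

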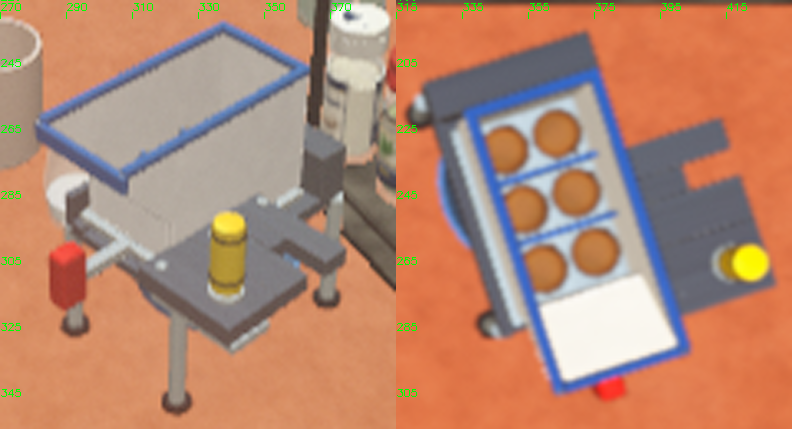

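```bash
cat >> h.py <<'E'
import pickle
def proj(d,P):
    P=np.atleast_2d(P); f=240/np.tan(np.radians(d['vertical_fov'])/2)
    c=(P-d['origin'])@R.from_rotvec(d['attitude']).as_matrix()
    return np.c_[d['cx']-f*c[:,0]/c[:,2], d['cy']+f*c[:,1]/c[:,2]]
def ray(d,u,v,z):
    f=240/np.tan(np.radians(d['vertical_fov'])/2)
    r=R.from_rotvec(d['attitude']).apply([(u-d['cx'])/f,-(v-d['cy'])/f,-1]); return d['origin']+r*(z-d['origin'][2])/r[2]
E
python3 - <<'E'
from h import *
from scipy.optimize import least_squares
S,T=[pickle.load(open(n+'.pkl','rb')) for n in('side','top')]
P=np.array([[-60,-80,158],[-92,-35,179],[-92,35,179],[54,-34,179],[54,34,179]])/1e3
t=np.array([[422.6,264.7],[403.2,291.1],[364.1,303.2],[376.8,206.8],[336.8,219.2]])
s=np.array([[339.7,291.4],[307.9,282],[282.1,262],[363.3,246.2],[337.6,233.2]])
W=lambda p:P@R.from_euler('z',p[2]).as_matrix().T+[p[0],p[1],0]
fun=lambda p:np.r_[proj(T,W(p))-t,proj(S,W(p))-s].ravel()
for cams in('both','top','side'):
    sl={'both':slice(0,20),'top':slice(0,10),'side':slice(10,20)}[cams]
    r=least_squares(lambda p:fun(p)[sl],[.55,.14,.2]); print(cams,r.x,np.round(r.fun.reshape(-1,2),1).tolist())
print(ray(T,422.6,264.7,.158),ray(S,339.7,291.4,.158))
print('jar',ray(T,461,214,.083),ray(S,411,346,.083))
E
```

```text
both [0.61485281 0.13094192 0.31120357] [[1.1, -1.1], [3.3, 0.2], [0.7, 1.6], [0.4, -2.0], [0.2, -1.5], [-0.7, 0.7], [-1.5, -3.9], [-2.9, -1.5], [0.4, -1.3], [-0.5, -2.1]]
top [0.61421813 0.1325683  0.30116043] [[-0.1, -0.2], [1.8, 1.0], [-1.0, 2.0], [-0.2, -1.5], [-0.5, -1.4]]
side [0.61415006 0.12660638 0.32600184] [[1.1, 2.2], [0.1, -2.1], [-2.0, 0.3], [1.1, -0.3], [-0.2, -1.0]]
[0.58039444 0.03828609 0.158     ] [0.58416294 0.03752164 0.158     ]
jar [ 0.67193228 -0.04989697  0.083     ] [ 0.66912395 -0.05963391  0.083     ]
```

```bash
cat >> h.py <<'E'
H0=np.array([.6145,.1305,0]); YAW=.311
def w(x,y,z,yaw=None): # hopper mm -> world m
    return H0+R.from_euler('z',YAW if yaw is None else yaw).apply(np.array([x,y,z])/1e3)
def pose(y,lean=0): # world rotation: tool y along hopper azimuth y(deg, rel. hopper x), tool z down leaning
    z=np.array([np.sin(np.radians(lean)),0,-np.cos(np.radians(lean))])
    yy=np.array([np.cos(np.radians(y)),np.sin(np.radians(y)),0]); 
    M=np.c_[np.cross(yy,z),yy,z]; return R.from_euler('z',YAW)*R.from_matrix(M)
def rel(p,Rt=None,o=None):
    o=o or telemetry.get_obs(); R0=R.from_rotvec(o['orientation']); Rt=Rt or R0
    return np.round(R0.inv().apply(p-o['tcp_pos'])/.25,4), np.round((R0.inv()*Rt).as_rotvec()/np.pi,4)
E
python3 - <<'E'
from h import *
for s in(0,180): print(rel(np.array([.582,.0375,.25]),pose(s)))
E
```

```text
(array([-2.0514, -1.5875,  0.0246]), array([-0.0005,  0.0003,  0.2636]))
(array([-2.0514, -1.5875,  0.0246]), array([-3.000e-04, -6.000e-04, -7.364e-01]))
```

Request:
apply_moves(rows=[[[-0.18,-0.14,0],[0,0,0.03]],[[-0.4,-0.31,0],[0,0,0.06]],[[-0.6,-0.46,0],[0,0,0.09]],[[-0.8,-0.62,0],[0,0,0.12]],[[-1,-0.77,0],[0,0,0.132]],[[-1,-0.77,0],[0,0,0.132]]], jaw=1, newtons=30)

```text
clock: 0.85
tcp_pos: [0.4314, 0.3283, 0.2562]
orientation: [1.302, 2.858, -0.003]
contact_force: [-0.4, 0.2, -0.1]
grip_width: 0.0855
gripper_force: 0.0
```

```bash
python3 - <<'E'
from h import *
print(rel(np.array([.582,.0375,.25]),pose(0)),telemetry.get_obs()['joints'])
E
```

```text
(array([-1.2728, -0.309 ,  0.0275]), array([-0.0002,  0.0006,  0.1289])) [-0.93291951  0.25918482  0.19937988  1.88519554 -0.05807232  1.00393463
  0.00713987]
```

Request:
apply_moves(rows=[[[-0.2,-0.05,0],[0,0,0.03]],[[-0.4,-0.1,0],[0,0,0.06]],[[-0.6,-0.15,0],[0,0,0.09]],[[-0.8,-0.2,0],[0,0,0.129]],[[-0.9,-0.22,0],[0,0,0.129]],[[-0.9,-0.22,0],[0,0,0.129]]])

```text
clock: 1.6
tcp_pos: [0.5374, 0.1272, 0.2561]
orientation: [1.844, 2.543, -0.001]
contact_force: [-0.1, 0.5, 0.4]
grip_width: 0.0853
gripper_force: 0.0
```

```bash
python3 - <<'E'
from h import *
print(rel(np.array([.582,.0375,.23]),pose(0)),telemetry.get_obs()['joints'])
E
```

```text
(array([-0.3965,  0.0579,  0.1045]), array([-0.0001,  0.0002,  0.0016])) [-0.65633665  0.28422789  0.37922762  1.87250804 -0.12235462  1.00777566
  0.0906923 ]
```

Request:
apply_moves(rows=[[[-0.2,0.03,0],[0,0,0.002]],[[-0.4,0.058,0],[0,0,0.002]],[[-0.4,0.058,0.1],[0,0,0.002]],[[-0.4,0.058,0.1],[0,0,0.002]]])

```text
clock: 2.1
tcp_pos: [0.5804, 0.0401, 0.2294]
orientation: [-1.844, -2.539, 0.004]
contact_force: [0.6, 0.2, 0.7]
grip_width: 0.0856
gripper_force: 0.0
```

```bash
python3 - <<'E'
from h import *
d=snap('side','s1.png');e=snap('top','t1.png')
f=lambda i,x,y:cv2.resize(i[y:y+140,x:x+125,::-1],None,fx=3.2,fy=3.2,interpolation=cv2.INTER_CUBIC)
cv2.imwrite('pics/c1.png',np.hstack([f(d['frame'],275,205),f(e['frame'],330,195)]))
o=telemetry.get_obs();print(o['tcp_pos'],rel(np.array([.582,.0375,.146]),pose(0)))
g=o['tcp_pos']+[0,0,-.025];print(proj(d,g),proj(e,g))
E
```

```text
[0.58165777 0.04044161 0.23133082] (array([-0.0119, -0.0021,  0.3413]), array([-0.0002, -0.0003,  0.0015]))
[[338.56010209 267.33519755]] [[428.55358391 263.84895248]]
```

View pics/c1.png

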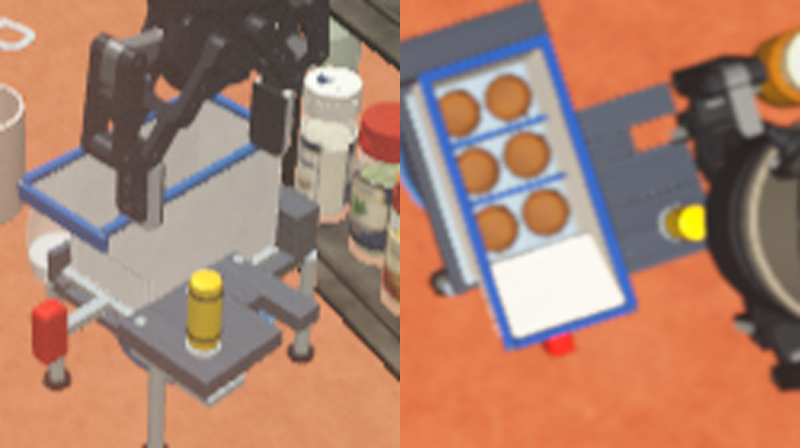

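The jaws straddle the pin along the shelf. Side crop: pin at about (205,310), with the fingers at (145,220) and (270,150). Descending to grip.

Request:
apply_moves(rows=[[[-0.012,-0.002,0.1],[0,0,0.0015]],[[-0.012,-0.002,0.2],[0,0,0.0015]],[[-0.012,-0.002,0.28],[0,0,0.0015]],[[-0.012,-0.002,0.335],[0,0,0.0015]],[[-0.012,-0.002,0.335],[0,0,0.0015]],[[-0.012,-0.002,0.335],[0,0,0.0015]]])

```text
clock: 2.95
tcp_pos: [0.5831, 0.0356, 0.1485]
orientation: [1.853, 2.535, 0.002]
contact_force: [0.9, -1.4, 1.0]
grip_width: 0.0853
gripper_force: 0.0
```

Request:
apply_moves(rows=[[[0,0,0],[0,0,0]],[[0,0,0],[0,0,0]],[[0,0,0],[0,0,0]],[[0,0,0],[0,0,0]],[[0,0,0],[0,0,0]],[[0,0,0],[0,0,0]],[[0,0,0],[0,0,0]],[[0,0,0],[0,0,0]]], jaw=-1, newtons=25)

```text
clock: 3.95
tcp_pos: [0.5825, 0.0352, 0.1477]
orientation: [1.854, 2.536, 0.0]
contact_force: [-1.1, -0.0, 3.0]
grip_width: 0.0175
gripper_force: 25.0
```

Request:
apply_moves(rows=[[[0,0,-0.04],[0,0,0]],[[0,0,-0.08],[0,0,0]],[[0,0,-0.12],[0,0,0]],[[0,0,-0.16],[0,0,0]],[[0,0,-0.19],[0,0,0]],[[0,0,-0.19],[0,0,0]],[[0,0,-0.19],[0,0,0]]])

```text
clock: 4.82
tcp_pos: [0.5822, 0.0353, 0.1948]
orientation: [-1.854, -2.536, 0.001]
contact_force: [-0.1, 0.2, -0.7]
grip_width: 0.0173
gripper_force: 24.8
```

```bash
python3 - <<'E'
from h import *
o=telemetry.get_obs(); print(o['tcp_pos'],o['grip_width'])
a=o['tcp_pos'].copy(); t=np.array([.5825,.0355,a[2]])+R.from_euler('z',YAW).apply([.05,-.002,0]); print(t,rel(t,pose(0)))
E
```

```text
[0.58221937 0.0352575  0.19478262] 0.017324946427616034
[0.63071342 0.04889648 0.19478262] (array([-6.800e-03,  2.014e-01, -1.000e-04]), array([-0.0002, -0.    , -0.0009]))
```

Request:
apply_moves(rows=[[[0,0.06,0],[0,0,0]],[[-0.003,0.12,0],[0,0,0]],[[-0.006,0.18,0],[0,0,0]],[[-0.007,0.2,0],[0,0,-0.001]],[[-0.007,0.2,0],[0,0,-0.001]],[[-0.007,0.2,0],[0,0,-0.001]]])

```text
clock: 5.58
tcp_pos: [0.6302, 0.0484, 0.1949]
orientation: [-1.851, -2.538, 0.001]
contact_force: [-0.2, -0.6, -0.3]
grip_width: 0.0173
gripper_force: 24.8
```

```bash
python3 - <<'E'
from h import *
d=snap('side','s2.png');e=snap('top','t2.png')
f=lambda i,x,y:cv2.resize(i[y:y+80,x:x+80,::-1],None,fx=5,fy=5,interpolation=cv2.INTER_CUBIC)
cv2.imwrite('pics/c2.png',np.hstack([f(d['frame'],310,255),f(e['frame'],370,205)]))
o=telemetry.get_obs();print(o['tcp_pos'],o['contact_force'])
E
```

```text
[0.63024903 0.0484687  0.19510097] [-1.21730511 -0.24614375 -1.17167378]
```

View pics/c2.png

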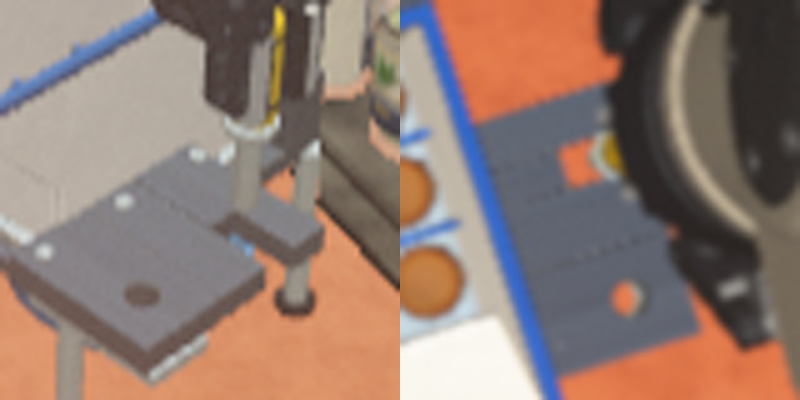

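The shank's tip (side crop ≈ (242,212)) stands over the notch, and the bore is visible empty at (140,293). Lowering gently.

Request:
apply_moves(rows=[[[0,0,0.02],[0,0,0]],[[0,0,0.04],[0,0,0]],[[0,0,0.06],[0,0,0]],[[0,0,0.08],[0,0,0]],[[0,0,0.08],[0,0,0]]])

```text
clock: 6.3
tcp_pos: [0.6303, 0.0487, 0.1744]
orientation: [-1.85, -2.538, 0.001]
contact_force: [0.2, -0.7, -0.4]
grip_width: 0.0172
gripper_force: 24.8
```

Request:
apply_moves(rows=[[[0,0,0.03],[0,0,0]],[[0,0,0.06],[0,0,0]],[[0,0,0.08],[0,0,0]],[[0,0,0.095],[0,0,0]],[[0,0,0.103],[0,0,0]],[[0,0,0.103],[0,0,0]]])

```text
clock: 7.05
tcp_pos: [0.6306, 0.0487, 0.1493]
orientation: [-1.85, -2.539, -0.0]
contact_force: [-0.1, -0.1, -0.4]
grip_width: 0.0173
gripper_force: 24.8
```

Request:
apply_moves(rows=[[[0,0,0.005],[0,0,0]],[[0,0,0.005],[0,0,0]],[[0,0,0.005],[0,0,0]]])

```text
clock: 7.42
tcp_pos: [0.6307, 0.0487, 0.1482]
orientation: [1.85, 2.539, 0.0]
contact_force: [-0.1, -0.1, -0.9]
grip_width: 0.0175
gripper_force: 24.8
```

Request:
apply_moves(rows=[[[0,0,0],[0,0,0]],[[0,0,0],[0,0,0]],[[0,0,0],[0,0,0]],[[0,0,0],[0,0,0]],[[0,0,0],[0,0,0]],[[0,0,0],[0,0,0]]], jaw=0.6)

```text
clock: 8.18
tcp_pos: [0.6306, 0.0487, 0.148]
orientation: [-1.85, -2.539, 0.0]
contact_force: [-0.4, 0.4, 0.2]
grip_width: 0.0683
gripper_force: 0.0
```

Request:
apply_moves(rows=[[[0,0,-0.1],[0,0,0]],[[0,0,-0.2],[0,0,0]],[[0,0,-0.35],[0,0,0]],[[0,0,-0.5],[0,0,0]],[[0,0,-0.5],[0,0,0]]])

```text
clock: 8.8
tcp_pos: [0.6324, 0.0486, 0.2765]
orientation: [1.848, 2.535, 0.007]
contact_force: [0.7, -0.4, -0.4]
grip_width: 0.0685
gripper_force: 0.0
```

```bash
python3 - <<'E'
from h import *
o=telemetry.get_obs();print(o['tcp_pos'],o['joints'])
for s in(90,-90):
  for l in (35,40): 
    Rt=pose(s,l); g=w(-101,0,95)-Rt.apply([0,0,.006])
    print(s,l,g,rel(g-Rt.apply([0,0,.12]),Rt))
E
```

```text
[0.63242421 0.04857214 0.27653257] [-0.48490886  0.4087035   0.4198589   1.66329389 -0.18334072  1.10214674
  0.29731703]
90 35 [0.5150688  0.09853978 0.09991491] (array([ 0.3341, -0.663 ,  0.3089]), array([-0.1509, -0.1505, -0.4833]))
90 40 [0.51467346 0.09841271 0.09959627] (array([ 0.3341, -0.6981,  0.3354]), array([-0.1725, -0.1721, -0.4781]))
-90 35 [0.5150688  0.09853978 0.09991491] (array([ 0.3341, -0.663 ,  0.3089]), array([-0.1505,  0.1509,  0.4834]))
-90 40 [0.51467346 0.09841271 0.09959627] (array([ 0.3341, -0.6981,  0.3354]), array([-0.1722,  0.1725,  0.4782]))
```

Request:
apply_moves(rows=[[[0.03,-0.1,0],[-0.017,-0.017,-0.048]],[[0.06,-0.2,0],[-0.034,-0.034,-0.096]],[[0.1,-0.3,0],[-0.052,-0.052,-0.143]],[[0.15,-0.4,0],[-0.069,-0.069,-0.191]],[[0.2,-0.5,0],[-0.086,-0.086,-0.239]],[[0.25,-0.6,0.05],[-0.103,-0.103,-0.287]],[[0.3,-0.65,0.1],[-0.121,-0.121,-0.335]],[[0.33,-0.68,0.15],[-0.138,-0.138,-0.383]],[[0.33,-0.68,0.2],[-0.155,-0.155,-0.43]],[[0.33,-0.68,0.25],[-0.173,-0.172,-0.478]]])

```text
clock: 10.05
tcp_pos: [0.4511, 0.0633, 0.2346]
orientation: [0.074, 2.583, 0.057]
contact_force: [0.7, -0.6, -0.1]
grip_width: 0.0686
gripper_force: 0.0
```

Request:
apply_moves(rows=[[[0,0,0],[0,0,0]],[[0,0,0],[0,0,0]]])

```text
clock: 10.3
tcp_pos: [0.4518, 0.0627, 0.2351]
orientation: [0.08, 2.583, 0.058]
contact_force: [0.4, 0.3, -1.1]
grip_width: 0.0683
gripper_force: 0.0
```

```bash
python3 - <<'E'
from h import *
d=snap('side','s3.png');e=snap('top','t3.png')
f=lambda i,x,y:cv2.resize(i[y:y+150,x:x+133,::-1],None,fx=3,fy=3,interpolation=cv2.INTER_CUBIC)
cv2.imwrite('pics/c3.png',np.hstack([f(d['frame'],245,210),f(e['frame'],310,195)]))
o=telemetry.get_obs();print(o['tcp_pos'],o['joints'])
for b in(.09,.05,0):
    Rt=pose(90,40); g=w(-102,0,94)-Rt.apply([0,0,.006])
    print(g,rel(g-Rt.apply([0,0,b]),Rt))
E
```

```text
[0.45196341 0.06378971 0.23556308] [-0.04678193 -0.05744938 -0.33435852  2.4196448   0.58080873  0.28877311
  0.60720645]
[0.51372143 0.0981067  0.09859627] (array([0.1253, 0.0517, 0.2466]), array([-0.0514, -0.0414, -0.1019]))
[0.51372143 0.0981067  0.09859627] (array([0.1091, 0.0802, 0.4032]), array([-0.0514, -0.0414, -0.1019]))
[0.51372143 0.0981067  0.09859627] (array([0.0888, 0.1158, 0.5989]), array([-0.0514, -0.0414, -0.1019]))
```

View pics/c3.png

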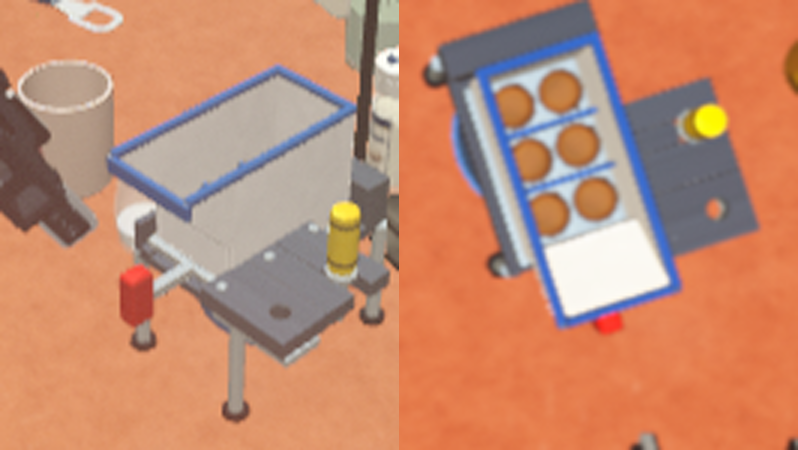

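```bash
python3 - <<'E'
from h import *
S,T=[pickle.load(open(n+'.pkl','rb')) for n in('side','top')]
print(proj(S,w(-100,0,95)),'seen 290.5 308.8', proj(T,w(-109,0,113)),'seen',310+609/3,195+332/3)
for y in(-7,7):print(proj(T,w(-109,y,113)))
print('notch grip top',proj(S,w(-10,-82,158)),245+344/3,210+207/3,proj(T,w(-10,-82,158)),310+710/3,195+121/3)
for l in(30,35,40):
  for b in(.09,.06,0):
    Rt=pose(90,l); g=w(-102,0,94)-Rt.apply([0,0,.006])
    print(l,b,g,rel(g-Rt.apply([0,0,b]),Rt))
E
```

```text
[[289.96990968 308.92653315]] seen 290.5 308.8 [[382.90841023 305.12971955]] seen 513.0 305.6666666666667
[[386.7570828  303.88214832]]
[[379.05866109 306.37763976]]
notch grip top [[359.69854739 280.19256127]] 359.6666666666667 279.0 [[415.48016144 234.50826541]] 546.6666666666666 235.33333333333334
30 0.09 [0.51453706 0.09836886 0.09919615] (array([0.0619, 0.0729, 0.2421]), array([-0.0423,  0.0136, -0.1059]))
30 0.06 [0.51453706 0.09836886 0.09919615] (array([0.0696, 0.0876, 0.361 ]), array([-0.0423,  0.0136, -0.1059]))
30 0 [0.51453706 0.09836886 0.09919615] (array([0.0848, 0.1171, 0.5987]), array([-0.0423,  0.0136, -0.1059]))
35 0.09 [0.51411678 0.09823377 0.09891491] (array([0.0936, 0.0621, 0.2429]), array([-0.0468, -0.0139, -0.1039]))
35 0.06 [0.51411678 0.09823377 0.09891491] (array([0.0913, 0.0802, 0.3615]), array([-0.0468, -0.0139, -0.1039]))
35 0 [0.51411678 0.09823377 0.09891491] (array([0.0868, 0.1165, 0.5987]), array([-0.0468, -0.0139, -0.1039]))
40 0.09 [0.51372143 0.0981067  0.09859627] (array([0.1253, 0.0517, 0.2466]), array([-0.0514, -0.0414, -0.1019]))
40 0.06 [0.51372143 0.0981067  0.09859627] (array([0.1131, 0.0731, 0.364 ]), array([-0.0514, -0.0414, -0.1019]))
40 0 [0.51372143 0.0981067  0.09859627] (array([0.0888, 0.1158, 0.5989]), array([-0.0514, -0.0414, -0.1019]))
```

Pin hangs upright in the notch (side crop grip top (344,207)); the pull is at full-frame (290.5,308.8), as predicted. Approaching it.

Request:
apply_moves(rows=[[[0.03,0.02,0.06],[-0.01,-0.003,-0.02]],[[0.05,0.04,0.12],[-0.02,-0.006,-0.045]],[[0.07,0.055,0.18],[-0.03,-0.01,-0.07]],[[0.09,0.06,0.24],[-0.047,-0.014,-0.104]],[[0.09,0.06,0.24],[-0.047,-0.014,-0.104]],[[0.09,0.06,0.24],[-0.047,-0.014,-0.104]]], jaw=0.4)

```text
clock: 11.15
tcp_pos: [0.4684, 0.0776, 0.1724]
orientation: [-0.381, 2.513, 0.126]
contact_force: [-1.2, 1.6, 0.1]
grip_width: 0.0597
gripper_force: 0.0
```

```bash
python3 - <<'E'
from h import *
o=telemetry.get_obs();print(o['tcp_pos'],o['joints'])
for l in(35,38):
  for b in(.09,.04,0):
    Rt=pose(90,l); g=w(-102,1.5,94)-Rt.apply([0,0,.006])
    print(l,b,g,rel(g-Rt.apply([0,0,b]),Rt))
E
```

```text
[0.46842489 0.07763547 0.17236744] [ 0.97926659  0.41779563 -1.40381758  2.43481615  1.63264134  0.39136631
  0.09021473]
35 0.09 [0.51365776 0.09966182 0.09891491] (array([ 0.0056,  0.0285, -0.005 ]), array([-0.0002, -0.0019, -0.0031]))
35 0.04 [0.51365776 0.09966182 0.09891491] (array([0.0045, 0.0286, 0.195 ]), array([-0.0002, -0.0019, -0.0031]))
35 0 [0.51365776 0.09966182 0.09891491] (array([0.0035, 0.0287, 0.3549]), array([-0.0002, -0.0019, -0.0031]))
38 0.09 [0.51341736 0.09958454 0.09872806] (array([ 0.0257,  0.0283, -0.0044]), array([-0.0003, -0.0185, -0.0031]))
38 0.04 [0.51341736 0.09958454 0.09872806] (array([0.0141, 0.0285, 0.1953]), array([-0.0003, -0.0185, -0.0031]))
38 0 [0.51341736 0.09958454 0.09872806] (array([0.0048, 0.0287, 0.355 ]), array([-0.0003, -0.0185, -0.0031]))
```

```bash
python3 - <<'E'
from h import *
from scipy.optimize import least_squares
D=[(1.55636,[.28230,.61258,.25542],[-.673,-3.0684,.0026]),(1.8852,[.4314,.3283,.2562],[1.302,2.858,-.003]),(1.8725,[.5374,.1272,.2561],[1.844,2.543,-.001]),
(1.6633,[.63242,.04857,.27653],[1.848,2.535,.007]),(2.41964,[.45196,.06379,.23556],[.08,2.583,.058]),(2.43482,[.46842,.07764,.17237],[-.381,2.513,.126])]
dist=lambda t,rv,L,h:np.linalg.norm(np.array(t)-L*R.from_rotvec(rv).as_matrix()[:,2]-[0,0,h])
m=lambda q:[dist(t,rv,q[0],q[1])-np.sqrt(q[2]**2+q[3]**2+2*q[2]*q[3]*np.cos(j)) for j,t,rv in D]
best=min((least_squares(m,[L,h,.4,.4],bounds=([.1,0,.2,.2],[.5,.7,.6,.6])) for L in(.2,.3,.4) for h in(.2,.35,.5)),key=lambda r:r.cost)
L,h,a,b=best.x; print(best.x,best.fun); dm=np.sqrt(a*a+b*b+2*a*b*np.cos(2.44)); print('min',dm)
for op in(0,40,60,76):
  for l in(0,15,25,30,35,40):
    Rt=pose(90,l); t=w(-102-op,1.5,94)-Rt.apply([0,0,.006]); d=dist(t,Rt.as_rotvec(),L,h); print(op,l,round(d-dm,3),end=' | ')
  print()
E
```

```text
[0.25132114 0.32127125 0.49143007 0.49143007] [-4.74303860e-05 -4.10956587e-03  1.81737592e-04  3.45352755e-03
  1.09495382e-03 -1.07501847e-03]
min 0.3377557081681673
0 0 0.19 | 0 15 0.123 | 0 25 0.081 | 0 30 0.061 | 0 35 0.043 | 0 40 0.026 | 
40 0 0.15 | 40 15 0.084 | 40 25 0.042 | 40 30 0.022 | 40 35 0.004 | 40 40 -0.013 | 
60 0 0.13 | 60 15 0.064 | 60 25 0.022 | 60 30 0.002 | 60 35 -0.016 | 60 40 -0.032 | 
76 0 0.115 | 76 15 0.048 | 76 25 0.006 | 76 30 -0.013 | 76 35 -0.032 | 76 40 -0.048 |
```

Request:
apply_moves(rows=[[[0.004,0.028,0.05],[0,-0.002,-0.003]],[[0.004,0.028,0.11],[0,-0.002,-0.003]],[[0.004,0.028,0.17],[0,-0.002,-0.003]],[[0.004,0.028,0.17],[0,-0.002,-0.003]],[[0.004,0.028,0.17],[0,-0.002,-0.003]]])

```text
clock: 11.78
tcp_pos: [0.4875, 0.0968, 0.1394]
orientation: [-0.409, 2.499, 0.12]
contact_force: [0.6, 0.3, 0.6]
grip_width: 0.0599
gripper_force: 0.0
```

```bash
python3 - <<'E'
from h import *
d=snap('side','s4.png');e=snap('top','t4.png')
f=lambda i,x,y:cv2.resize(i[y:y+100,x:x+100,::-1],None,fx=4,fy=4,interpolation=cv2.INTER_CUBIC)
cv2.imwrite('pics/c4.png',np.hstack([f(d['frame'],235,230),f(e['frame'],330,250)]))
o=telemetry.get_obs();print(o['tcp_pos'],o['joints'],o['contact_force'])
for l in(35,):
    Rt=pose(90,l); g=w(-102,1.5,94)-Rt.apply([0,0,.006])
    print(rel(g,Rt))
E
```

```text
[0.48778852 0.09577172 0.13963557] [ 0.82820849  0.59028722 -1.34718269  2.42346001  1.82504935  0.57092823
 -0.05032409] [-0.70964522 -0.62851966  1.05695096]
(array([ 0.0098, -0.0167,  0.1926]), array([-0.0002,  0.0012,  0.0037]))
```

View pics/c4.png

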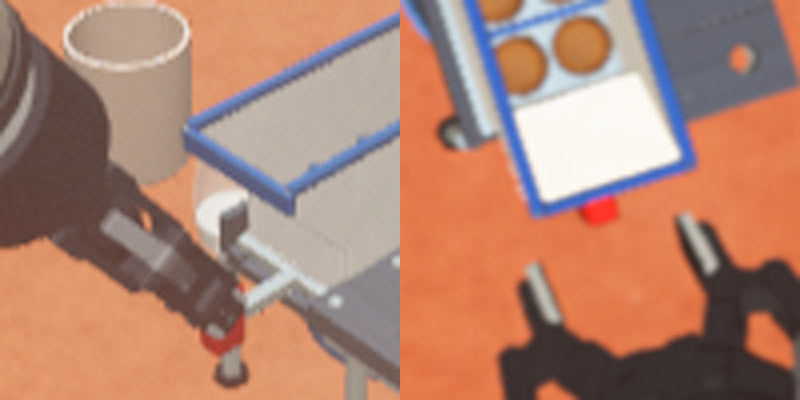

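Top crop: tips at (533,268) and (685,218) straddle the red pull at (600,210), about 4 mm left of centre. I'll correct that and go in.

Request:
apply_moves(rows=[[[0.005,-0.015,0.05],[0,0,0.003]],[[0.01,-0.017,0.1],[0,0,0.003]],[[0.01,-0.017,0.15],[0,0,0.003]],[[0.01,-0.017,0.193],[0,0,0.003]],[[0.01,-0.017,0.193],[0,0,0.003]],[[0.01,-0.017,0.193],[0,0,0.003]]])

```text
clock: 12.62
tcp_pos: [0.5138, 0.0992, 0.0984]
orientation: [-0.392, 2.501, 0.125]
contact_force: [-0.1, -0.4, -0.4]
grip_width: 0.0598
gripper_force: 0.0
```

```bash
python3 - <<'E'
from h import *
o=telemetry.get_obs();print(o['tcp_pos'],o['joints'],o['contact_force'])
Rt=pose(90,35); g=w(-102,1.5,94)-Rt.apply([0,0,.006])
print(rel(g,Rt))
E
```

```text
[0.51377327 0.09918412 0.09844444] [ 0.73611093  0.74467366 -1.2627423   2.39025688  1.96524866  0.67662895
 -0.11306806] [-0.09796907 -0.43051285 -0.4012347 ]
(array([-0.0012,  0.002 , -0.0015]), array([0.0001, 0.0012, 0.    ]))
```

In place, no contact. Grip.

Request:
apply_moves(rows=[[[0,0,0],[0,0,0]],[[0,0,0],[0,0,0]],[[0,0,0],[0,0,0]],[[0,0,0],[0,0,0]],[[0,0,0],[0,0,0]],[[0,0,0],[0,0,0]],[[0,0,0],[0,0,0]]], jaw=-1, newtons=25)

```text
clock: 13.5
tcp_pos: [0.5134, 0.1003, 0.0986]
orientation: [-0.395, 2.5, 0.127]
contact_force: [-3.2, 3.3, 2.1]
grip_width: 0.0138
gripper_force: 30.7
```

```bash
python3 - <<'E'
from h import *
o=telemetry.get_obs();print(o['contact_force'],o['grip_width'])
for op,l in((10,35),(20,35),(30,33),(40,30)):
    Rt=pose(90,l); R35=pose(90,35)
    g=o['tcp_pos']+R35.apply([0,0,.006])+R.from_euler('z',YAW-.005).apply([-op/1e3,0,0])-Rt.apply([0,0,.006])
    print(op,l,rel(g,Rt))
E
```

```text
[-3.19040214  3.32622293  2.14173367] 0.013817544655499307
10 35 (array([ 0.0327,  0.0003, -0.0231]), array([0.0008, 0.0013, 0.0005]))
20 35 (array([ 0.0653,  0.0006, -0.0462]), array([0.0008, 0.0013, 0.0005]))
30 33 (array([ 0.0972,  0.0009, -0.0692]), array([0.0008, 0.0124, 0.0005]))
40 30 (array([ 0.1286,  0.0012, -0.0922]), array([0.0008, 0.0291, 0.0005]))
```

Request:
apply_moves(rows=[[[0.016,0,-0.012],[0,0.001,0]],[[0.033,0,-0.023],[0,0.001,0]],[[0.049,0.001,-0.035],[0,0.001,0]],[[0.065,0.001,-0.046],[0,0.002,0]],[[0.081,0.001,-0.058],[0,0.007,0]],[[0.097,0.001,-0.069],[0,0.012,0]],[[0.113,0.001,-0.081],[0,0.02,0]],[[0.129,0.001,-0.092],[0,0.029,0]],[[0.129,0.001,-0.092],[0,0.029,0]]])

```text
clock: 14.62
tcp_pos: [0.4758, 0.0882, 0.0989]
orientation: [-0.408, 2.59, 0.111]
contact_force: [-3.5, 4.6, 2.9]
grip_width: 0.0138
gripper_force: 31.0
```

```bash
python3 - <<'E'
from h import *
o=telemetry.get_obs();print(o['joints'],o['contact_force'],o['grip_width'])
Rl=R.from_rotvec(o['orientation']); G=o['tcp_pos']+Rl.apply([0,0,.006]); print('hopper',R.from_euler('z',-YAW).apply(G-H0)*1e3,np.degrees(np.arccos(-Rl.as_matrix()[2,2])))
E
```

```text
[ 7.62322945e-01  6.60542098e-01 -1.27185480e+00  2.41840132e+00
  1.77961285e+00  6.05524524e-01 -9.60792736e-04] [-3.51422138  4.5502007   2.908876  ] 0.013821375759316952
hopper [-141.97736607    2.2126953    93.73292979] 30.01684571779863
```

```bash
python3 - <<'E'
from h import *
o=telemetry.get_obs()
G=o['tcp_pos']+R.from_rotvec(o['orientation']).apply([0,0,.006])
for dp,l in((5,28),(12,25),(20,22),(28,19),(36,17)):
    Rt=pose(90,l)
    print(dp,l,rel(G+R.from_euler('z',YAW-.005).apply([-dp/1e3,0,0])-Rt.apply([0,0,.006]),Rt,o))
E
```

```text
5 28 (array([ 0.0165,  0.0002, -0.01  ]), array([0.0006, 0.0112, 0.0004]))
12 25 (array([ 0.0395,  0.0004, -0.0239]), array([0.0006, 0.0279, 0.0004]))
20 22 (array([ 0.0659,  0.0006, -0.0398]), array([0.0006, 0.0445, 0.0004]))
28 19 (array([ 0.0924,  0.0008, -0.0556]), array([0.0006, 0.0612, 0.0004]))
36 17 (array([ 0.1193,  0.001 , -0.0714]), array([0.0006, 0.0723, 0.0004]))
```

Request:
apply_moves(rows=[[[0.016,0,-0.01],[0,0.011,0]],[[0.04,0,-0.024],[0,0.028,0]],[[0.066,0.001,-0.04],[0,0.044,0]],[[0.092,0.001,-0.056],[0,0.061,0]],[[0.119,0.001,-0.071],[0,0.072,0]],[[0.119,0.001,-0.071],[0,0.072,0]],[[0.119,0.001,-0.071],[0,0.072,0]],[[0.119,0.001,-0.071],[0,0.072,0]]])

```text
clock: 15.62
tcp_pos: [0.4436, 0.0778, 0.0996]
orientation: [-0.442, 2.81, 0.068]
contact_force: [-3.1, 3.0, 6.6]
grip_width: 0.0135
gripper_force: 32.4
```

```bash
python3 - <<'E'
from h import *
d=snap('side','s5.png');e=snap('top','t5.png')
f=lambda i,x,y:cv2.resize(i[y:y+150,x:x+133,::-1],None,fx=3,fy=3,interpolation=cv2.INTER_CUBIC)
cv2.imwrite('pics/c5.png',np.hstack([f(d['frame'],245,210),f(e['frame'],310,195)]))
o=telemetry.get_obs();print(o['joints'],o['contact_force'],o['grip_width'])
Rl=R.from_rotvec(o['orientation']); G=o['tcp_pos']+Rl.apply([0,0,.006]); print('hopper',R.from_euler('z',-YAW).apply(G-H0)*1e3,np.degrees(np.arccos(-Rl.as_matrix()[2,2])))
E
```

```text
[ 0.75340076  0.59546144 -1.26561921  2.34636293  1.22347953  0.61927058
  0.47029144] [-3.16099791  4.55358886  7.29268231] 0.013200002415409499
hopper [-177.11974492    2.14082245   93.888053  ] 17.170055514345577
```

View pics/c5.png

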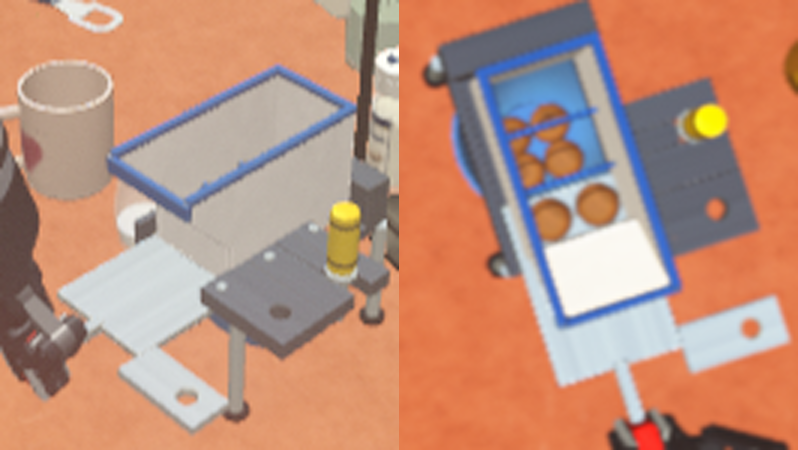

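Top crop: four walnuts lie in the bowl at (545,145), the two front ones stay at (575,210), and the pin hangs in the notch. Pushing the gate back.

Request:
apply_moves(rows=[[[0,0,0],[0,0,0]],[[0,0,0],[0,0,0]]])

```text
clock: 15.98
tcp_pos: [0.4436, 0.0778, 0.0996]
orientation: [-0.442, 2.81, 0.068]
contact_force: [-3.3, 3.7, 7.9]
grip_width: 0.0134
gripper_force: 32.4
```

```bash
python3 - <<'E'
from h import *
o=telemetry.get_obs()
G=o['tcp_pos']+R.from_rotvec(o['orientation']).apply([0,0,.006])
for dp,l in((8,19),(16,22),(24,25),(31,28),(36,30)):
    Rt=pose(90,l)
    print(dp,l,rel(G+R.from_euler('z',YAW-.005).apply([dp/1e3,0,0])-Rt.apply([0,0,.006]),Rt,o))
E
```

```text
8 19 (array([-0.0298, -0.0002,  0.0095]), array([ 0.0003, -0.0101,  0.0002]))
16 22 (array([-0.0591, -0.0004,  0.019 ]), array([ 0.0003, -0.0268,  0.0002]))
24 25 (array([-0.0885, -0.0005,  0.0286]), array([ 0.0003, -0.0435,  0.0002]))
31 28 (array([-0.114 , -0.0007,  0.037 ]), array([ 0.0003, -0.0601,  0.0002]))
36 30 (array([-0.1322, -0.0008,  0.0431]), array([ 0.0003, -0.0713,  0.0002]))
```

Request:
apply_moves(rows=[[[-0.03,0,0.01],[0,-0.01,0]],[[-0.059,0,0.019],[0,-0.027,0]],[[-0.088,0,0.029],[0,-0.043,0]],[[-0.114,-0.001,0.037],[0,-0.06,0]],[[-0.132,-0.001,0.043],[0,-0.071,0]],[[-0.132,-0.001,0.043],[0,-0.071,0]],[[-0.132,-0.001,0.043],[0,-0.071,0]]])

```text
clock: 16.85
tcp_pos: [0.4758, 0.0882, 0.0984]
orientation: [-0.408, 2.593, 0.111]
contact_force: [-0.8, 6.7, -1.1]
grip_width: 0.0133
gripper_force: 30.3
```

```bash
python3 - <<'E'
from h import *
o=telemetry.get_obs(); print(o['contact_force'],o['grip_width'])
G=o['tcp_pos']+R.from_rotvec(o['orientation']).apply([0,0,.006]);print('hopper',R.from_euler('z',-YAW).apply(G-H0)*1e3)
for dp,l in((10,33),(20,35),(30,35),(38,35),(42,35)):
    Rt=pose(90,l)
    print(dp,l,rel(G+R.from_euler('z',YAW-.005).apply([dp/1e3,0,0])-Rt.apply([0,0,.006]),Rt,o))
E
```

```text
[-0.83309916  6.65555441 -1.06126514] 0.01332323577059582
hopper [-141.9952177     2.16544532   93.23002029]
10 33 (array([-0.0334, -0.0002,  0.0199]), array([ 0.0008, -0.0176,  0.0002]))
20 35 (array([-0.0672, -0.0005,  0.0399]), array([ 0.0008, -0.0287,  0.0002]))
30 35 (array([-0.1019, -0.0008,  0.0598]), array([ 0.0008, -0.0287,  0.0002]))
38 35 (array([-0.1297, -0.001 ,  0.0757]), array([ 0.0008, -0.0287,  0.0002]))
42 35 (array([-0.1436, -0.0011,  0.0837]), array([ 0.0008, -0.0287,  0.0002]))
```

Request:
apply_moves(rows=[[[-0.033,0,0.02],[0,-0.018,0]],[[-0.067,0,0.04],[0,-0.029,0]],[[-0.102,-0.001,0.06],[0,-0.029,0]],[[-0.13,-0.001,0.076],[0,-0.029,0]],[[-0.138,-0.001,0.08],[0,-0.029,0]],[[-0.144,-0.001,0.084],[0,-0.029,0]],[[-0.144,-0.001,0.084],[0,-0.029,0]],[[-0.144,-0.001,0.084],[0,-0.029,0]]])

```text
clock: 17.85
tcp_pos: [0.5133, 0.1003, 0.0979]
orientation: [-0.397, 2.505, 0.125]
contact_force: [-18.1, -2.9, 21.1]
grip_width: 0.0137
gripper_force: 34.1
```

```bash
python3 - <<'E'
from h import *
o=telemetry.get_obs(); print(o['contact_force'],o['grip_width'],o['joints'])
G=o['tcp_pos']+R.from_rotvec(o['orientation']).apply([0,0,.006]);print('hopper',R.from_euler('z',-YAW).apply(G-H0)*1e3)
E
```

```text
[-18.10064139  -2.92836226  21.10292586] 0.01368227549991493 [ 0.71012888  0.71207311 -1.22503797  2.38925308  1.97206504  0.64060384
 -0.13685571]
hopper [-102.14246243    2.21894606   92.99639582]
```

At the end stop (18 N push-back, same position as before). Release and back out.

Request:
apply_moves(rows=[[[0,0,0],[0,0,0]],[[0,0,0],[0,0,0]],[[0,0,0],[0,0,0]],[[0,0,0],[0,0,0]],[[0,0,0],[0,0,0]],[[0,0,0],[0,0,0]]], jaw=0.3)

```text
clock: 18.6
tcp_pos: [0.516, 0.0996, 0.0981]
orientation: [-0.392, 2.504, 0.124]
contact_force: [-0.4, -0.5, 1.1]
grip_width: 0.0558
gripper_force: 0.0
```

Request:
apply_moves(rows=[[[0,0,-0.05],[0,0,0]],[[0,0,-0.1],[0,0,0]],[[0,0,-0.16],[0,0,0]],[[0,0,-0.22],[0,0,0]],[[0,0,-0.24],[0,0,0]],[[0,0,-0.24],[0,0,0]],[[0,0,-0.24],[0,0,0]]])

```text
clock: 19.48
tcp_pos: [0.4833, 0.0891, 0.147]
orientation: [-0.392, 2.504, 0.124]
contact_force: [0.3, -0.1, 0.0]
grip_width: 0.0559
gripper_force: 0.0
```

```bash
python3 - <<'E'
from h import *
d=snap('side','s6.png');e=snap('top','t6.png')
f=lambda i,x,y:cv2.resize(i[y:y+150,x:x+133,::-1],None,fx=3,fy=3,interpolation=cv2.INTER_CUBIC)
cv2.imwrite('pics/c6.png',np.hstack([f(d['frame'],245,210),f(e['frame'],310,195)]))
o=telemetry.get_obs();print(o['tcp_pos'],o['joints'],o['contact_force'],o['clock'])
E
```

```text
[0.48320843 0.08926336 0.14692302] [ 0.84154089  0.51784267 -1.31770091  2.42787797  1.80368318  0.4887204
 -0.0563134 ] [ 0.10803185  0.61134349 -0.3635535 ] 19.575
```

View pics/c6.png

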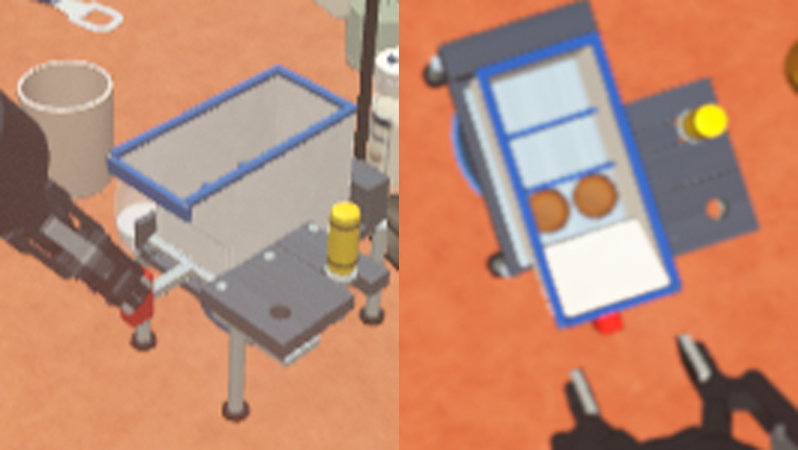

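The gate is shut: the pull is back at (609,322), as in the first crop. Walnuts 5 and 6 are in the front row, the pin is hanging, and the fingers are clear.

```bash
python3 -c "
from bench import job; print(job.hand_in())"
```

```text
the job is handed in; nothing more can be done
None
```

I handed the job in at about 20 s on the robot's clock. In the last pictures the pin hangs upright in the notch, the gate is shut, walnuts 5 and 6 are in the front row, the other four went into the bowl, and the arm is clear of everything; the hand-in call gave no verdict.

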